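Key a vise head into the engraver's block and latch it

ROBOT

A 7-joint arm with a two-finger parallel gripper is mounted at the origin on a cart in front of the work surface, level with it; the furniture and walls round the work are solid. World frame = base frame: x ahead of the robot, y to its left, z up, the work surface at z = 0. Lengths are in m, angles in degrees, forces in N, time in s.
With the tool pointing down it reaches from about 0.425 to 0.875 m from the base axis. Payload 4.7 kg.
Tool frame: the origin (TCP) lies at the centre of the arm's flange, where the gripper is bolted on; the fingertips stand 182 mm ahead of it and the grasp point (between the pads) lies 164 mm ahead of it; z points along the fingers, x is the direction in which the jaws open and shut, and the axes are right-handed (so a half turn about z gives the same grasp; the last joint's range is limited). The gripper opens to 87 mm and grips with 3 to 60 N. Pads are 19 mm wide; open, the fingers measure 117 mm over their backs; the gripper's body (75 mm by 190 mm) begins 51 mm behind the grasp point.
Start: joints at [75.178, 18.392, -4.016, 83.108, 1.295, 78.541, -3.26], TCP at [0.175, -0.626, 0.405] pointing down, gripper open.
Joint ranges: [-163.93, 163.93], [-17.29, 119.83], [-79.2, 71.16], [3.27, 140.29], [-89.18, 269.18], [5.43, 117.66], [-154.24, 154.24]. Speed limits (degrees/s): [147.25, 147.25, 180, 180, 180, 180, 180].

INTERFACE

Orientations are given as [roll, pitch, yaw] about the fixed x, y, z axes, in that order (R = Rz(yaw) Ry(pitch) Rx(roll)).
In Python, from cell import env gives the robot as it stands. The module is installed in compiled form; this text tells all that it offers.
- The arm moves only by the tool carry_out, never from a script. Its argument "increments" is a list of rows, each a list of 5 numbers: the shift along the world's x, y, z in m, then the turn about the world's z in degrees, then the gripper's target within -1 to 1 (shut at 1, half-way at 0, fully open at -1). In form: [[dx, dy, dz, spin, jaw], ...]. A call has 1 to 20 rows; each row is the pose to reach, as a shift and turn from the pose commanded when the call began; what a row does not reach only later rows make up. A row lasts 1/10 s, in which the tool goes at most 50 mm and 8.59 degrees, less where a joint would pass 70% of its speed; a pose out of reach is approached as far as the arm can. A call with a gripper value outside its range is refused whole. The fingers move at their own pace and stop on an object; "grip_force" is the grip in N (left out, the last holds). Time passes only in rows, so rows that repeat a pose let the fingers close. It gives the time, the measured TCP pose, the force and the opening at its end, in the units of the state.
- env.get_obs(): the state, without advancing time (a new reading comes with each control period).
- env.read_camera(name): name is "side" or "top" or "wrist"; returns (picture, depth): 480x640x3 uint8, red, green, blue; 480x640 float32, m along the optical axis (not along the pixel's ray), 0 where there is no reading.
- env.get_calibration(name): a dict with "K" (3x3 intrinsics, pixels), "camera_from_world" (4x4, takes a point from world to camera coordinates); the wrist camera has in their place "T_tool_cam" (4x4, takes a point from camera to tool coordinates, whose origin is the TCP and whose axes are the tool frame's). Camera axes: x right, y down, z forward; pixel columns grow to the right and rows downward; lengths in m; the calibration is good to about 2 mm. A picture is of the moment at which its call begins: read the wrist's pose just before it. get_calibration takes no time and is no camera call.
- env.sign_off(): hands the job in, once; it reports no verdict.
The state is a dict: "time_s": time; "qpos": joint angles; "joint_velocities": joint speeds; "effort": joint torques, N m; "tool_pos": TCP position; "tool_rot": TCP orientation; "force": force on the tool from outside, world axes, zero at the start; "wrist_torque": the same for the moment, N m; "grip_width": finger opening in m.
Only numpy, scipy, OpenCV 4.12 (cv2) and the standard library are available. Lean on these libraries where they do the work, as an engineer would, in place of code of your own. Each camera call takes 0.05 s, during which the arm holds its last target.

TASK

Mount the small two-jaw vise head, the one with the ring clamped in it, in the engraver's block. You cannot see the keys under its flange and the jaws may be clamped up to 20 degrees askew of them, so set its spigot in the receiver and turn it under light pressure until the keys drop into the cross slot and the flange sits flush on the block; then swing the latch fully home over the flange. Do not ram or force the head against the block, and leave the pin-plate head where it stands.

Things in the scene. Friction and masses are not known exactly. Their poses are not given: they have to be found in the camera images.
- engraver_block: The engraver's block: a heavy dark steel ball-shaped bench vise on a rubber ring 116 mm across, with a round steel turret on top (94 mm across, top face 92 mm above the table). It does not move. Origin at the centre of its underside, z up; x along the slot in the turret.
- seat (a point): Centre of the keyed receiver, level with the turret's top face; axes as the block's. A bore 39 mm across, 15 mm deep, with a 2 mm lead-in, crossed by one slot 13 mm wide and 8 mm deep, milled right across the face along x, open at both ends.
- latch (a joint): Swing latch; upright pivot 40 mm from the seat's centre on the block's -y side. 0 = home: arm straight out along the block's -y, toe over the flange, 2 mm above a seated one (one not fully down stops it). Grows to 1.7 as the arm swings anticlockwise from above, towards +x; above 1.2 the toe is clear. Starts at 1.25 to 1.6; stays where left (friction 0.06 N m).
- latch_grip (a point): Upright round black handle at the end of the latch's arm, 52 mm from the pivot: 14 mm in diameter, 34 mm tall, top 142 mm above the table. This point is on its axis, 130 mm above the table (12 mm below its top); the arm's upper face is at 108 mm.
- vise_head_mid (a point): Vise head to mount, about 0.26 kg, standing upright: two aluminium jaws with a 6 mm slot between them along x and a yellow-metal ring in the slot (to 72 mm above the foot). Jaws 32 mm long (x), 30 mm wide (y), from 24 to 57 mm above the foot; grip their flat ends, 32 mm apart along x (screw heads on the y sides). This point: on the axis, 40 mm above the foot, z up; seated, 27 mm above the seat.
- vise_head_shoulder (a point): Centre of the underside of the head's flange (56 mm across, 8 mm thick), 27 mm below its mid point; home, it meets the seat point. Below: a spigot 36 mm across, 13 mm long, foot bevelled, and hidden beside it two opposite keys 10 mm wide, 6 mm deep, to 27 mm from the axis, clamped firmly at an unknown angle up to 0.35 rad either way from x. Off the slot they ride on the face, 6 mm too high.
- pin_head_mid (a point): Bystander to leave alone: the pin-plate head, with the same flange, spigot and keys but a round flat plate 60 mm across with small brass pins on top and no jaws; 47 mm tall. This point is on its axis, 22 mm above its foot.
Not all that is in view belongs to the job. Leave any blue look-alike of the part that bears vise_head_mid alone.

How it is judged:
By the outcome, as a careful person would: the job done as asked, in the order asked, and still so for the second after the job is handed in, with the robot touching nothing.
It also fails if it takes over 67 s, if anything falls off the work surface, if the arm or the gripper's body presses on something with over 40 N, if the wrist force passes 120 N, or if a joint passes its speed limit or range.

## Working session

There is one attempt and no reset: what is moved stays moved. The work goes in short steps, Python scripts to look and compute and a tool call to move; the robot and the scene stay as the last step left them, time stands still between calls to the robot, and variables do not carry over. Pictures are saved under pics/ and viewed, and the job is handed in when it is done.

Besides the shell and the picture viewer there is one more tool, called as name(argument=value, ...) on one line, values as JSON. carry_out: Moves the arm, as the interface text tells. Its arguments: {"type":"object","properties":{"increments":{"type":"array"},"grip_force":{"type":"number"}},"required":["increments"]}

```bash
ls; mkdir -p pics; python3 - <<'E'
from cell import env
import cv2, numpy as np
o=env.get_obs()
for k,v in o.items(): print(k,np.round(v,4))
for n in ['side','top','wrist']:
    p,d=env.read_camera(n); cv2.imwrite(f'pics/{n}0.png',p[:,:,::-1]); np.save(f'pics/{n}0.npy',d)
    print(n,{k:np.round(v,4).tolist() for k,v in env.get_calibration(n).items()})
E
```

```text
pics
time_s 0.0
qpos [75.1775 18.4373 -4.0156 83.1759  1.295  78.5405 -3.2609]
joint_velocities [-0.0521 -0.108  -0.0074  0.079  -0.0328 -0.0399 -0.0381]
effort [-4.00000e-04 -4.91292e+01 -4.04400e-01 -3.12534e+01 -6.40000e-02
  4.35000e-02  2.00000e-04]
tool_pos [ 0.175  -0.6258  0.4037]
tool_rot [ 1.799942e+02  1.085000e-01 -7.436860e+01]
force [-0.0282 -0.2542 -0.2157]
wrist_torque [-0.038   0.0168  0.0928]
grip_width 0.0872
side {'K': [[533.4086, 0.0, 316.277], [0.0, 533.4086, 252.6085], [0.0, 0.0, 1.0]], 'camera_from_world': [[-0.8494, -0.5274, -0.0193, 0.4416], [-0.3072, 0.5239, -0.7945, 0.265], [0.4291, -0.6689, -0.607, 1.0206], [0.0, 0.0, 0.0, 1.0]]}
top {'K': [[609.0566, 0.0, 322.0632], [0.0, 609.0566, 239.1408], [0.0, 0.0, 1.0]], 'camera_from_world': [[-0.0037, -0.9996, -0.028, 0.0053], [-0.9824, 0.0089, -0.1865, 0.5292], [0.1867, 0.0268, -0.9821, 1.3169], [0.0, 0.0, 0.0, 1.0]]}
wrist {'K': [[426.0657, 0.0, 323.8573], [0.0, 426.0657, 232.6664], [0.0, 0.0, 1.0]], 'T_tool_cam': [[1.0, 0.0004, -0.0004, -0.0007], [-0.0003, 0.9521, 0.3057, -0.0853], [0.0005, -0.3057, 0.9521, 0.0193], [0.0, 0.0, 0.0, 1.0]]}
```

View pics/top0.png

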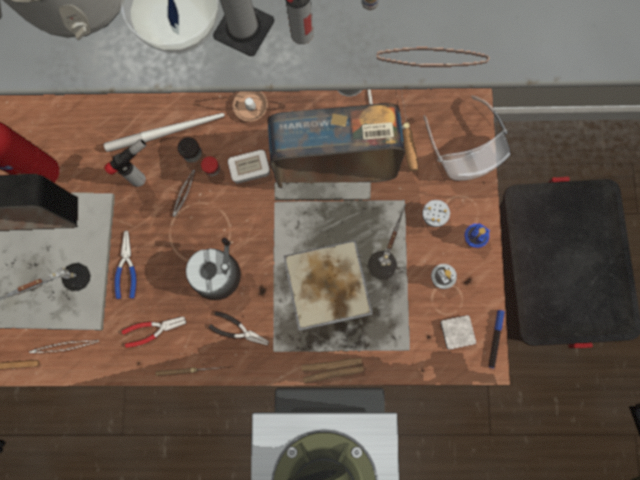

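View pics/side0.png

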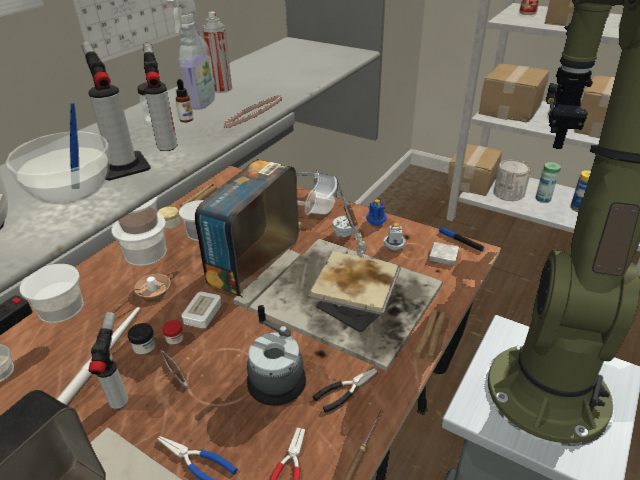

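View pics/wrist0.png

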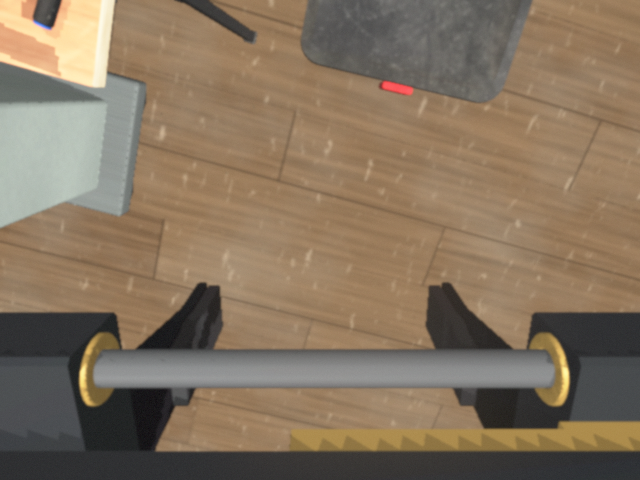

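```bash
cat > h.py <<'E'
from cell import env
import cv2, numpy as np
from scipy.spatial.transform import Rotation as R
def rays(name,uv,o=None):
    c=env.get_calibration(name); K=c['K']
    uv=np.atleast_2d(np.float64(uv)); d=np.c_[(uv-[K[0,2],K[1,2]])/[K[0,0],K[1,1]],np.ones(len(uv))]
    if name=='wrist':
        T=np.eye(4); T[:3,:3]=R.from_euler('xyz',o['tool_rot'],degrees=True).as_matrix(); T[:3,3]=o['tool_pos']; W=T@c['T_tool_cam']
    else: W=np.linalg.inv(c['camera_from_world'])
    return W[:3,3],d@W[:3,:3].T
def plane(name,uv,z,o=None):
    p,d=rays(name,uv,o); return p+d*((z-p[2])/d[:,2])[:,None]
def proj(name,P,o=None):
    c=env.get_calibration(name);K=c['K']
    if name=='wrist':
        T=np.eye(4); T[:3,:3]=R.from_euler('xyz',o['tool_rot'],degrees=True).as_matrix(); T[:3,3]=o['tool_pos']; M=np.linalg.inv(T@c['T_tool_cam'])
    else: M=c['camera_from_world']
    P=np.atleast_2d(P); q=P@M[:3,:3].T+M[:3,3]; q=q@K.T; return q[:,:2]/q[:,2:]
def cloud(name,d,o=None):
    v,u=np.mgrid[:480,:640]; p,r=rays(name,np.c_[u.ravel(),v.ravel()],o); return (p+r*d.reshape(-1,1)).reshape(480,640,3)
E
python3 - <<'E'
import cv2,numpy as np
from h import *
t=cv2.imread('pics/top0.png'); s=cv2.imread('pics/side0.png')
A=cv2.resize(t[190:310,400:520],(400,400),interpolation=cv2.INTER_CUBIC)
B=cv2.resize(s[190:290,320:420],(400,400),interpolation=cv2.INTER_CUBIC)
C=cv2.resize(t[230:310,170:250],(400,400),interpolation=cv2.INTER_CUBIC)
D=cv2.resize(s[300:410,225:335],(400,400),interpolation=cv2.INTER_CUBIC)
cv2.imwrite('pics/crop0.png',np.hstack([A,B])); cv2.imwrite('pics/crop1.png',np.hstack([C,D]))
P=cloud('top',np.load('pics/top0.npy'))
for u,v in [(436,213),(477,236),(444,276),(444,268),(200,272),(225,266),(208,270)]: print(u,v,P[v,u].round(4))
E
```

```text
436 213 [ 0.589  -0.2565  0.0401]
477 236 [ 0.5319 -0.3422  0.0568]
444 276 [ 0.4435 -0.2663  0.0537]
444 268 [ 0.4622 -0.2681  0.047 ]
200 272 [0.4528 0.2679 0.0805]
225 266 [0.4605 0.2068 0.1154]
208 270 [0.4582 0.2522 0.0722]
```

View pics/crop0.png

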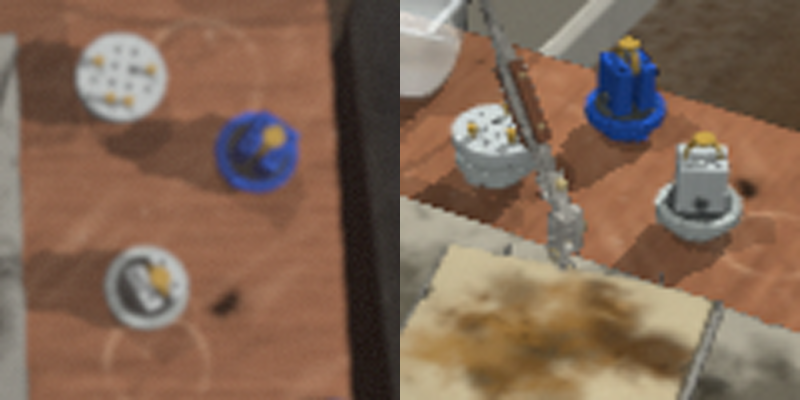

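View pics/crop1.png

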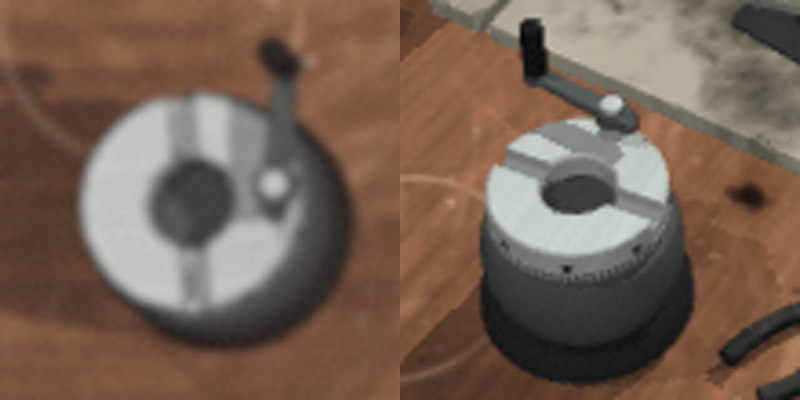

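Top view: three candidates. The pin-plate head is at (436,213), the blue look-alike at (477,236), and the bare aluminium jaws with the yellow ring at (444,276). The last one fits, and the crop confirms it. The block is at (208,272), with its latch handle at (226,242). I'll go over the head for a wrist look.

carry_out(increments=[[0.03,0.04,0,0,-1],[0.055,0.075,0,0,-1],[0.08,0.11,0,0,-1],[0.105,0.145,0,0,-1],[0.13,0.18,0,0,-1],[0.16,0.215,0,0,-1],[0.19,0.25,0,0,-1],[0.215,0.285,0,0,-1],[0.24,0.32,0,0,-1],[0.265,0.35,0,0,-1],[0.275,0.36,0,0,-1],[0.275,0.36,0,0,-1],[0.275,0.36,0,0,-1]])

```text
time_s: 1.45
tool_pos: [0.4493, -0.2673, 0.4045]
tool_rot: [179.9, -0.0, -74.4]
force: [0.0, -0.3, -0.1]
grip_width: 0.087
```

```bash
python3 - <<'E'
from h import *
o=env.get_obs(); print(o['time_s'],o['tool_pos'],o['tool_rot'],o['qpos'],o['force'])
p,d=env.read_camera('wrist'); cv2.imwrite('pics/w1.png',p[:,:,::-1]); np.savez('pics/w1.npz',p=p,d=d,pos=o['tool_pos'],rot=o['tool_rot'])
E
```

```text
1.45 [ 0.44930418 -0.26728469  0.40448461] [ 1.79924380e+02 -1.95201496e-02 -7.44454469e+01] [ 49.99431241   4.02716389 -23.12989409 100.38727702   1.69702647
  75.95687038 -47.9430175 ] [ 0.04259468 -0.3055042  -0.05499698]
```

View pics/w1.png

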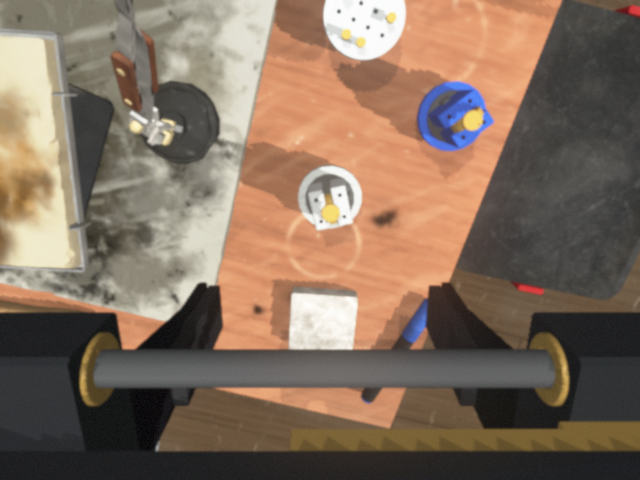

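The wrist view shows the vise head at (330,198), the pin-plate at (365,20) and the blue one at (455,117). Next I'll measure the head's axis and jaw direction.

```bash
python3 - <<'E'
from h import *
z=np.load('pics/w1.npz'); o=dict(tool_pos=z['pos'],tool_rot=z['rot'])
P=cloud('wrist',z['d'],o)
sub=np.zeros((480,640),bool); sub[160:240,290:375]=1
def fit(m,zz):
    m=(m&sub).astype(np.uint8); c=max(cv2.findContours(m,0,2)[0],key=cv2.contourArea)
    return c
Z=P[...,2]
m=(Z>0.052)&(Z<0.062)&sub
print('jaw top n',m.sum(), np.median(Z[m]))
c=P[m][:,:2]; r=cv2.minAreaRect((c*1000).astype(np.float32)); print(r)
m2=(Z>0.014)&(Z<0.026)&sub
q=P[m2]; print('flange n',m2.sum(),np.median(q[:,2]))
cc,rad=cv2.minEnclosingCircle((q[:,:2]*1000).astype(np.float32)); print(cc,rad)
m3=(Z>0.012)&sub
cc,rad=cv2.minEnclosingCircle((P[m3][:,:2]*1000).astype(np.float32)); print(cc,rad)
# colour: white-bright ring
c=fit(cv2.inRange(cv2.cvtColor(z['p'],cv2.COLOR_RGB2HSV),(0,0,90),(179,60,255))>0,0)
print(cv2.fitEllipse(c)); e=cv2.fitEllipse(c)[0]; print(plane('wrist',e,.021,o))
im=z['p'][140:250,270:390,::-1]; cv2.imwrite('pics/w1c.png',cv2.resize(im,(800,733),interpolation=cv2.INTER_CUBIC)[:600])
print('table',np.median(Z[200:240,380:420]))
E
```

```text
jaw top n 1067 0.05748347281748917
((450.91851806640625, -270.6355895996094), (32.07737731933594, 30.04258155822754), 27.676286697387695)
flange n 1496 0.021965320383929843
(451.0647277832031, -270.6584777832031) 27.974925994873047
(478.3334655761719, -262.7744445800781) 56.24821853637695
((329.3608703613281, 197.02943420410156), (63.24404525756836, 64.29427337646484), 6.034639835357666)
[[ 0.45098101 -0.27112132  0.021     ]]
table 0.00048822433895071016
```

View pics/w1c.png

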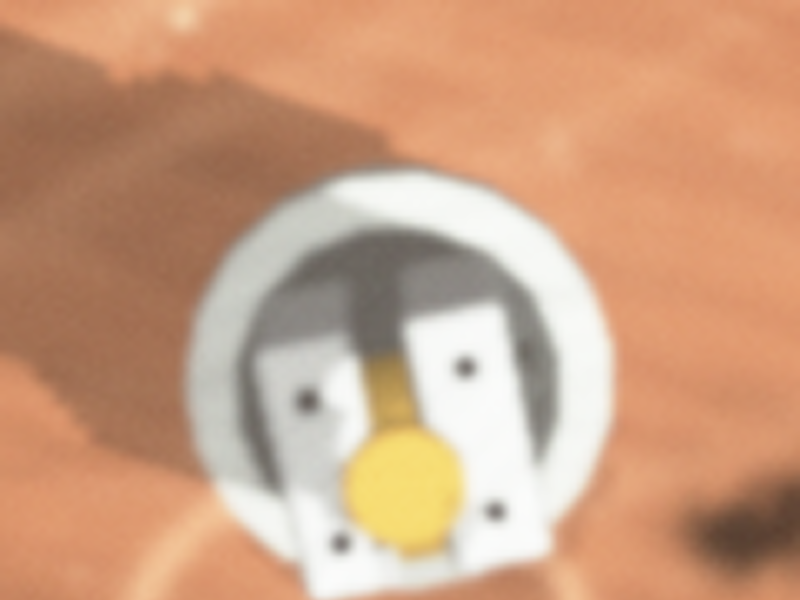

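carry_out(increments=[[0.0,-0.001,-0.01,-8,-1],[0.001,-0.002,-0.03,-16,-1],[0.001,-0.003,-0.05,-24,-1],[0.001,-0.003,-0.07,-32,-1],[0.001,-0.003,-0.09,-40,-1],[0.001,-0.003,-0.1,-48,-1],[0.001,-0.003,-0.11,-56,-1],[0.001,-0.003,-0.115,-64,-1],[0.001,-0.003,-0.12,-72,-1],[0.001,-0.003,-0.12,-78,-1],[0.001,-0.003,-0.12,-78,-1],[0.001,-0.003,-0.12,-78,-1],[0.001,-0.003,-0.12,-78,-1]])

```text
time_s: 2.8
tool_pos: [0.4507, -0.2698, 0.2849]
tool_rot: [-180.0, -0.0, -152.3]
force: [-0.9, 0.5, -0.5]
grip_width: 0.087
```

```bash
python3 - <<'E'
from h import *
o=env.get_obs(); print(o['time_s'],o['tool_pos'],o['tool_rot'],o['qpos'],o['force'])
p,d=env.read_camera('wrist'); cv2.imwrite('pics/w2.png',p[:,:,::-1])
P=cloud('wrist',d,o);Z=P[...,2]
near=np.hypot(P[...,0]-.451,P[...,1]+.271)<.035
m=(Z>0.052)&(Z<0.062)&near
print(m.sum(),cv2.minAreaRect((P[m][:,:2]*1000).astype(np.float32)))
m=(Z>0.014)&(Z<0.026)&near
print(m.sum(),cv2.minEnclosingCircle((P[m][:,:2]*1000).astype(np.float32)))
o=env.get_obs(); print(o['tool_pos'],o['tool_rot'])
E
```

```text
2.8 [ 0.45069942 -0.26975238  0.28491413] [-1.79984114e+02 -1.07528311e-02 -1.52346575e+02] [  44.81220824    9.66547563  -18.25167989  108.57787974    3.42605884
   62.26995889 -127.13910249] [-0.89233314  0.45998043 -0.47293052]
2253 ((450.835693359375, -271.37127685546875), (31.844255447387695, 30.673810958862305), 27.893535614013672)
2769 ((451.0048522949219, -271.428955078125), 27.924880981445312)
[ 0.4508354  -0.26951506  0.28490532] [-1.79988358e+02 -7.22345878e-03 -1.52344176e+02]
```

View pics/w2.png

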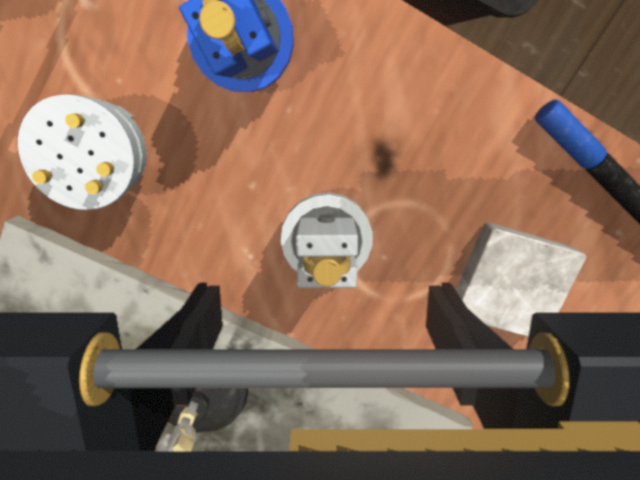

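The flange circle and jaw rectangle agree on the axis (0.451,-0.271) and a jaw direction of 27.8°. Joint 7 would run out of range at the block, so I'll take the half-turn equivalent.

carry_out(increments=[[0,-0.0015,0,8.5,-1],[0,-0.0015,0,17,-1],[0,-0.0015,0,25.5,-1],[0,-0.0015,0,34,-1],[0,-0.0015,0,42.5,-1],[0,-0.0015,0,51,-1],[0,-0.0015,0,59.5,-1],[0,-0.0015,0,68,-1],[0,-0.0015,0,76.5,-1],[0,-0.0015,0,85,-1],[0,-0.0015,0,93.5,-1],[0,-0.0015,0,102,-1],[0,-0.0015,0,110.5,-1],[0,-0.0015,0,119,-1],[0,-0.0015,0,127.5,-1],[0,-0.0015,0,136,-1],[0,-0.0015,0,144.5,-1],[0,-0.0015,0,153,-1],[0,-0.0015,0,161.5,-1],[0,-0.0015,0,170,-1]])

```text
time_s: 4.85
tool_pos: [0.451, -0.2707, 0.2849]
tool_rot: [180.0, -0.0, 18.0]
force: [-0.1, -0.1, -0.8]
grip_width: 0.0868
```

carry_out(increments=[[0,0,-0.005,8,-1],[0,0,-0.015,10,-1],[0,0,-0.02,10,-1],[0,0,-0.02,10,-1]])

```text
time_s: 5.25
tool_pos: [0.4506, -0.2703, 0.2636]
tool_rot: [-179.9, 0.0, 27.5]
force: [-0.8, 0.2, 0.3]
grip_width: 0.087
```

```bash
python3 - <<'E'
from h import *
o=env.get_obs(); print(o['time_s'],o['tool_pos'],o['tool_rot'],o['qpos'],o['force'])
p,d=env.read_camera('wrist'); cv2.imwrite('pics/w3.png',p[:,:,::-1])
P=cloud('wrist',d,o);Z=P[...,2]
near=np.hypot(P[...,0]-.451,P[...,1]+.271)<.035
m=(Z>0.052)&(Z<0.062)&near
print(m.sum(),cv2.minAreaRect((P[m][:,:2]*1000).astype(np.float32)))
m=(Z>0.014)&(Z<0.026)&near
print(m.sum(),cv2.minEnclosingCircle((P[m][:,:2]*1000).astype(np.float32)))
E
```

```text
5.25 [ 0.45058361 -0.27031036  0.26360182] [-1.79885728e+02  4.54211544e-02  2.75124523e+01] [ 60.08106432  13.13310006 -35.33390373 109.12670846   8.6464406
  60.49773742  48.67449253] [-0.76310173  0.24949604  0.33872112]
2652 ((450.271240234375, -270.74493408203125), (32.18632125854492, 30.52629280090332), 28.290315628051758)
3240 ((450.2583923339844, -270.8528137207031), 27.998302459716797)
```

View pics/w3.png

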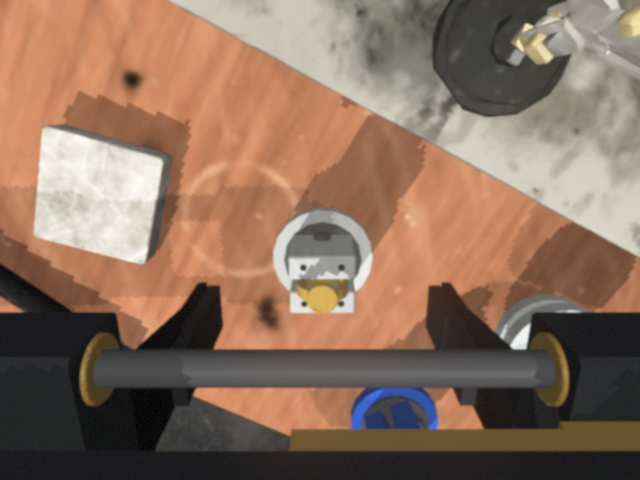

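The wrist view shows the head centred between the fingers at (322,265) and square to them. I'll descend and grip.

carry_out(increments=[[0,-0.0005,-0.02,0.3,-1],[0,-0.0005,-0.04,0.3,-1],[0,-0.0005,-0.053,0.3,-1],[0,-0.0005,-0.058,0.3,-1],[0,-0.0005,-0.058,0.3,-1],[0,-0.0005,-0.058,0.3,1],[0,-0.0005,-0.058,0.3,1],[0,-0.0005,-0.058,0.3,1],[0,-0.0005,-0.058,0.3,1],[0,-0.0005,-0.058,0.3,1],[0,-0.0005,-0.058,0.3,1],[0,-0.0005,-0.058,0.3,1]], grip_force=35)

```text
time_s: 6.5
tool_pos: [0.4511, -0.271, 0.2068]
tool_rot: [180.0, -0.0, 27.9]
force: [0.2, 0.2, 0.5]
grip_width: 0.0388
```

carry_out(increments=[[0,0,0,0,1],[0,0,0,0,1],[0,0,0,0,1]])

```text
time_s: 6.8
tool_pos: [0.4509, -0.2711, 0.2068]
tool_rot: [-180.0, 0.0, 27.9]
force: [-0.4, -0.5, 1.1]
grip_width: 0.0315
```

```bash
python3 - <<'E'
from h import *
P=cloud('top',np.load('pics/top0.npy')); Z=P[...,2]
m=(P[...,0]>.3)&(P[...,0]<.62)&(P[...,1]>-.3)&(P[...,1]<.4)
print('max z',Z[m].max(), P[m][Z[m].argmax()])
n=np.hypot(P[...,0]-.457,P[...,1]-.25)<.047
m=n&(abs(Z-.092)<.006); print(m.sum(),cv2.minEnclosingCircle((P[m][:,:2]*1000).astype(np.float32)))
print(plane('top',(208.4,271),.092))
E
```

```text
max z 0.22936030131038243 [ 0.56161447 -0.16565324  0.2293603 ]
932 ((456.39447021484375, 249.2933807373047), 46.60220718383789)
[[0.45324609 0.24700707 0.092     ]]
```

carry_out(increments=[[0,0,0.02,0,1],[0,0,0.06,0,1],[0,0,0.1,0,1],[0,0,0.14,0,1],[0,0.02,0.18,-2,1],[0,0.05,0.21,-4,1],[0,0.085,0.23,-6,1],[0,0.125,0.235,-8,1],[0,0.165,0.235,-10,1],[0,0.205,0.235,-12,1],[0,0.245,0.235,-14,1],[0,0.285,0.235,-16,1],[0,0.325,0.235,-18,1],[0,0.365,0.235,-20,1],[0,0.405,0.235,-22,1],[0,0.44,0.235,-24,1],[0,0.47,0.235,-26,1],[0.002,0.495,0.235,-28,1],[0.005,0.51,0.235,-28,1],[0.005,0.51,0.235,-28,1]])

```text
time_s: 8.8
tool_pos: [0.4554, 0.2412, 0.4413]
tool_rot: [-179.8, 0.1, 0.2]
force: [-0.2, 0.4, -3.1]
grip_width: 0.0315
```

carry_out(increments=[[0,0,0,0,1],[0,0,0,0,1]])

```text
time_s: 9.0
tool_pos: [0.4562, 0.238, 0.4414]
tool_rot: [179.9, 0.0, -0.2]
force: [0.0, -0.0, -2.1]
grip_width: 0.0313
```

```bash
python3 - <<'E'
from h import *
o=env.get_obs(); print(o['time_s'],o['tool_pos'],o['tool_rot'],o['qpos'],o['force'],o['wrist_torque'],o['grip_width'])
p,d=env.read_camera('wrist'); cv2.imwrite('pics/w4.png',p[:,:,::-1]); np.savez('pics/w4.npz',p=p,d=d,pos=o['tool_pos'],rot=o['tool_rot'])
p,d=env.read_camera('side'); cv2.imwrite('pics/s4.png',p[:,:,::-1]); np.savez('pics/s4.npz',p=p,d=d)
E
```

```text
9.0 [0.45618815 0.23796051 0.44143418] [ 1.79920534e+02  1.55874170e-02 -1.52203974e-01] [ 37.62045115   7.86718124 -72.66813731  97.10043977   7.66567557
  80.68379102 -36.30112481] [ 0.02136009 -0.04134977 -2.05968341] [-0.03429078 -0.0525756   0.01080796] 0.0313075810180374
```

View pics/w4.png

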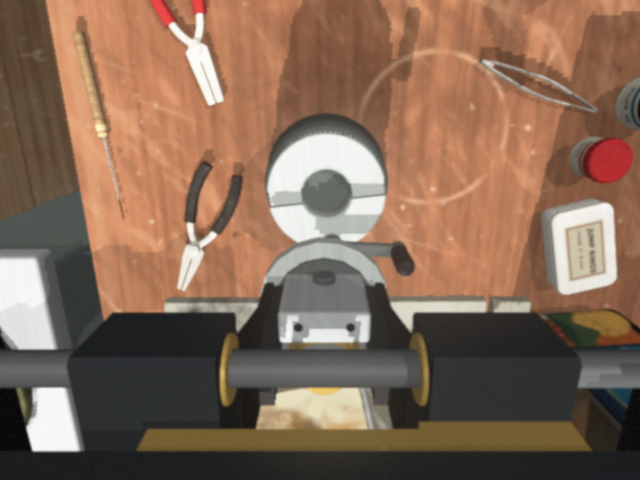

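View pics/s4.png

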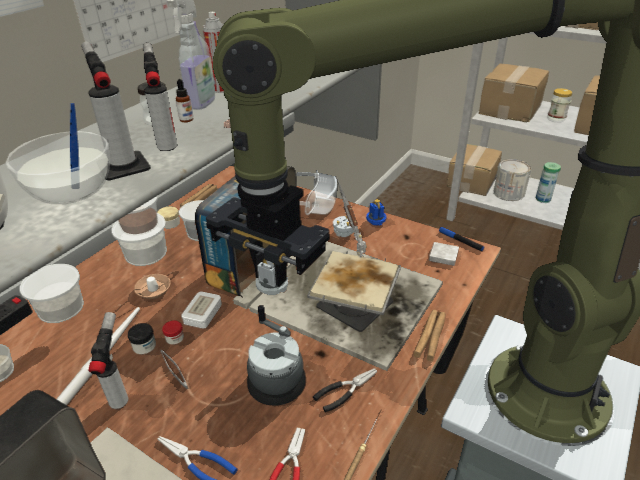

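The wrist view shows the turret at (326,185), its bore at (326,193), the slot running roughly left-right from (272,203) to (385,190), and the latch handle at (401,258). The head is held square. Next I'll measure the seat, the slot yaw and the latch, and check the held head.

```bash
python3 - <<'E'
from h import *
z=np.load('pics/w4.npz'); o=dict(tool_pos=z['pos'],tool_rot=z['rot'])
P=cloud('wrist',z['d'],o);Z=P[...,2]
n=np.hypot(P[...,0]-.456,P[...,1]-.249)<.055
m=n&(abs(Z-.092)<.003); q=P[m]; print(m.sum(),np.median(q[:,2]),cv2.minEnclosingCircle((q[:,:2]*1000).astype(np.float32)))
# bore: points in the region below .085 with r<25
g=cv2.cvtColor(z['p'],cv2.COLOR_RGB2GRAY)
im=np.zeros((480,640),np.uint8); im[m]=255
V=z['p'][100:280,240:440,::-1]; cv2.imwrite('pics/w4c.png',cv2.resize(V,(660,594),interpolation=cv2.INTER_CUBIC))
# warp top face to metric
s=0.2e-3; N=500; c=np.array([.456,.249]); h=N*s/2
cor=np.array([[c[0]+h,c[1]+h,.092],[c[0]+h,c[1]-h,.092],[c[0]-h,c[1]-h,.092],[c[0]-h,c[1]+h,.092]])
H=cv2.getPerspectiveTransform(proj('wrist',cor,o).astype(np.float32),np.float32([[0,0],[N,0],[N,N],[0,N]]))
cv2.imwrite('pics/w4r.png',cv2.warpPerspective(z['p'][:,:,::-1],H,(N,N),flags=cv2.INTER_CUBIC))
# handle
m=(Z>.112)&(Z<.15)&(np.hypot(P[...,0]-.456,P[...,1]-.249)<.12); q=P[m]; print('handle',m.sum(),np.median(q,0))
t=m&(Z>.139); print('top',t.sum(),P[t].mean(0), cv2.minEnclosingCircle((P[t][:,:2]*1000).astype(np.float32)))
# held head
m=(Z>.2)&(abs(P[...,0]-.456)<.05)&(abs(P[...,1]-.238)<.06)
print('held z hist',np.histogram(Z[m],bins=np.arange(.2,.4,.01)))
E
```

```text
7452 0.0925625141802763 ((458.04290771484375, 249.5573272705078), 47.15736770629883)
handle 516 [0.51278541 0.21033444 0.13874749]
top 255 [0.51392307 0.20754785 0.14184369] ((514.239501953125, 206.90196228027344), 6.629027843475342)
held z hist (array([    0,     0,     0,     0,    99,  3395,  1310,  1538,  2455,
        4151,  1800,   463,   632,  4052, 16308, 33208, 18788,     0,
           0]), array([0.2 , 0.21, 0.22, 0.23, 0.24, 0.25, 0.26, 0.27, 0.28, 0.29, 0.3 ,
       0.31, 0.32, 0.33, 0.34, 0.35, 0.36, 0.37, 0.38, 0.39]))
```

View pics/w4r.png

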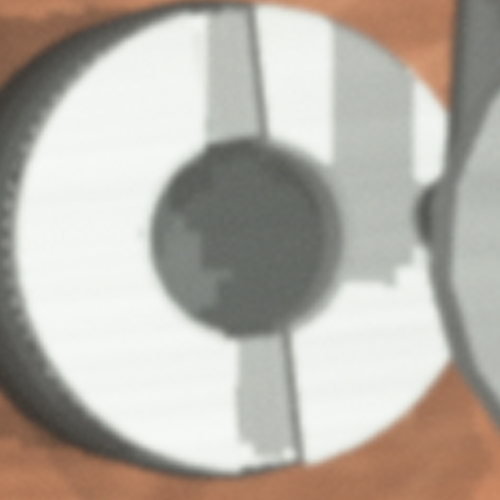

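View pics/w4c.png

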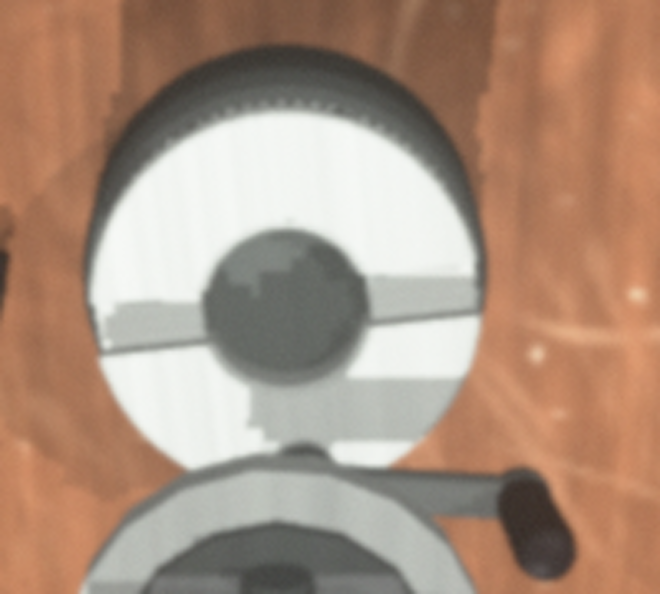

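```bash
python3 - <<'E'
from h import *
from scipy.optimize import least_squares
z=np.load('pics/w4.npz'); o=dict(tool_pos=z['pos'],tool_rot=z['rot'])
P=cloud('wrist',z['d'],o);Z=P[...,2]
m=(abs(Z-.2556)<.0035)&(abs(P[...,0]-.456)<.04)&(abs(P[...,1]-.238)<.04)
v,u=np.nonzero(m); print(m.sum(),np.median(Z[m]),u.min(),u.max(),v.min(),v.max())
# outer arc: topmost pixel per column
pts=[]
for c in range(268,385,2):
    vv=v[u==c]
    if len(vv): pts.append(P[vv.min(),c,:2])
pts=np.array(pts)
f=least_squares(lambda a:np.hypot(pts[:,0]-a[0],pts[:,1]-a[1])-.028,[.456,.238],loss='soft_l1',f_scale=.0005); print('axis',f.x,np.abs(f.fun).mean(), 'tool',o['tool_pos'])
# bore circle from dark/lower pixels, slot edge
n=(np.hypot(P[...,0]-.458,P[...,1]-.2496)<.046)
g=cv2.cvtColor(z['p'],cv2.COLOR_RGB2GRAY).astype(float)
e=[]
for x in np.r_[np.arange(-.043,-.023,.001),np.arange(.023,.044,.001)]:
    ys=np.arange(-.014,.004,.0002)+x*np.tan(np.radians(6))
    w=np.c_[.4582+x+0*ys,.2496+ys,.092+0*ys]; uv=proj('wrist',w,o).astype(np.float32)
    pr=cv2.remap(g.astype(np.float32),uv[:,0],uv[:,1],cv2.INTER_CUBIC).ravel()
    e.append((x,ys[pr.argmin()],pr.min()))
e=np.array(e); k=e[:,2]<190
l=cv2.fitLine(e[k][:,:2].astype(np.float32),cv2.DIST_HUBER,0,.01,.01).ravel(); print(k.sum(),np.degrees(np.arctan2(l[1],l[0]))%180,l[3]-l[2]*l[1]/l[0])
E
```

```text
2824 0.25629063122236206 259 386 239 296
axis [0.45619275 0.23780218] 0.00016438866121662083 tool [0.45618815 0.23796051 0.44143418]
41 6.309783 -0.0054271105
```

The held head is coaxial with the tool (within 0.2 mm). The seat is at (0.458,0.249), the slot lies at +6.3°, and the latch is at about 1.41 rad. The handle sits 51.6 mm from the computed pivot, which checks. Next I'll stop just above the bore.

carry_out(increments=[[0.001,0.005,-0.02,-4,1],[0.002,0.01,-0.05,-8,1],[0.002,0.011,-0.08,-12,1],[0.002,0.011,-0.105,-15,1],[0.002,0.011,-0.122,-15,1],[0.002,0.011,-0.132,-15,1],[0.002,0.011,-0.134,-15,1],[0.002,0.011,-0.134,-15,1],[0.002,0.011,-0.134,-15,1]])

```text
time_s: 10.0
tool_pos: [0.4586, 0.2503, 0.3089]
tool_rot: [-179.9, -0.1, -15.1]
force: [-0.3, 0.4, -2.2]
grip_width: 0.0315
```

```bash
python3 - <<'E'
from h import *
o=env.get_obs(); print(o['time_s'],o['tool_pos'],o['tool_rot'],o['qpos'],o['force'],o['wrist_torque'],o['grip_width'])
p,d=env.read_camera('side'); cv2.imwrite('pics/s5.png',cv2.resize(p[260:400,200:350,::-1],(640,597),interpolation=cv2.INTER_CUBIC))
E
```

```text
10.0 [0.45859429 0.25032423 0.30891508] [-1.79932936e+02 -9.54621462e-02 -1.50634050e+01] [ 26.57825837  17.18048662 -65.77296197 106.41276047  17.03261743
  67.17473504 -60.01084289] [-0.31489758  0.4219479  -2.20203291] [-0.03511967 -0.07860497 -0.01377191] 0.031521879149166154
```

View pics/s5.png

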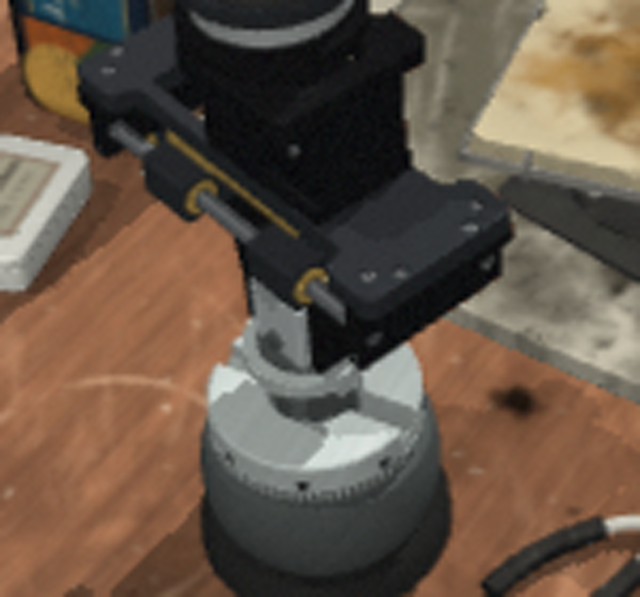

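carry_out(increments=[[0,-0.0007,-0.004,0,1],[0,-0.0007,-0.008,0,1],[0,-0.0007,-0.011,0,1],[0,-0.0007,-0.013,0,1],[0,-0.0007,-0.014,0,1],[0,-0.0007,-0.014,0,1]])

```text
time_s: 10.65
tool_pos: [0.4581, 0.2493, 0.2936]
tool_rot: [180.0, 0.0, -15.1]
force: [-0.4, -1.1, -2.8]
grip_width: 0.0317
```

carry_out(increments=[[0,0,-0.001,0,1],[0,0,-0.001,0,1]])

```text
time_s: 10.85
tool_pos: [0.4581, 0.2493, 0.2928]
tool_rot: [180.0, -0.0, -15.1]
force: [0.4, -0.3, -3.0]
grip_width: 0.0315
```

carry_out(increments=[[0,0,-0.001,0,1],[0,0,-0.001,0,1]])

```text
time_s: 11.05
tool_pos: [0.4582, 0.2494, 0.2919]
tool_rot: [-180.0, -0.0, -15.1]
force: [0.4, -0.2, -2.3]
grip_width: 0.0318
```

carry_out(increments=[[0,0,-0.0005,0,1],[0,0,-0.0005,0,1]])

```text
time_s: 11.25
tool_pos: [0.4582, 0.2495, 0.2917]
tool_rot: [180.0, -0.0, -15.1]
force: [-1.1, -0.4, 2.0]
grip_width: 0.0316
```

carry_out(increments=[[0,0,-0.0005,0,1],[0,0,-0.0005,0,1]])

```text
time_s: 11.45
tool_pos: [0.4582, 0.2496, 0.2917]
tool_rot: [180.0, -0.0, -15.1]
force: [-1.6, -1.5, 6.0]
grip_width: 0.0315
```

carry_out(increments=[[0,0,-0.0005,0,1],[0,0,-0.0005,0,1]])

```text
time_s: 11.65
tool_pos: [0.4582, 0.2497, 0.2916]
tool_rot: [180.0, -0.0, -15.1]
force: [-3.5, -2.3, 10.2]
grip_width: 0.0317
```

Keys are riding on the face at TCP z 0.2917, as predicted (0.2918). Now I'll sweep under about 10 N.

carry_out(increments=[[0,0,0.0003,2,1],[0,0,0.0003,4,1],[0,0,0.0003,6,1],[0,0,0.0003,8,1],[0,0,0.0003,10,1],[0,0,0.0003,10,1]])

```text
time_s: 12.25
tool_pos: [0.4587, 0.2498, 0.2915]
tool_rot: [-179.9, -0.1, -5.1]
force: [0.0, -0.7, 5.5]
grip_width: 0.0317
```

```bash
python3 - <<'E'
from h import *
o=env.get_obs(); print(o['time_s'],o['tool_pos'],o['tool_rot'],o['qpos'],o['force'],o['wrist_torque'],o['grip_width'])
E
```

```text
12.25 [0.45866719 0.24982489 0.29152625] [-1.79918601e+02 -1.04939738e-01 -5.06346259e+00] [ 27.00160797  19.50254499 -66.9344481  107.46712343  19.69271157
  65.81065935 -52.05153844] [ 0.02130267 -0.66194243  5.53707332] [-0.00156127 -0.04746239  0.03318763] 0.03169577589726874
```

carry_out(increments=[[0,0,0,2,1],[0,0,0,4,1],[0,0,0,6,1],[0,0,0,6,1]])

```text
time_s: 12.65
tool_pos: [0.4586, 0.2498, 0.2912]
tool_rot: [-179.9, -0.1, 0.9]
force: [1.9, 0.8, 3.0]
grip_width: 0.0318
```

carry_out(increments=[[0,0,0,2,1],[0,0,0,4,1],[0,0,0,6,1],[0,0,0,6,1]])

```text
time_s: 13.05
tool_pos: [0.4577, 0.2488, 0.2897]
tool_rot: [180.0, 0.1, 6.9]
force: [0.5, 0.1, -2.0]
grip_width: 0.0315
```

carry_out(increments=[[0,0,0,2,1],[0,0,0,4,1],[0,0,0,6,1],[0,0,0,6,1]])

```text
time_s: 13.45
tool_pos: [0.4578, 0.249, 0.2899]
tool_rot: [-180.0, 0.1, 12.8]
force: [-1.2, 1.3, -3.6]
grip_width: 0.0319
```

The key drop shows at yaw about 7°: contact force vanished and z fell to 0.2897. I'll check torque, then return and lower gently.

```bash
python3 - <<'E'
from h import *
o=env.get_obs(); print(o['tool_pos'],o['tool_rot'],o['qpos'][2],o['force'],o['wrist_torque'],o['grip_width'])
E
```

```text
[0.45777391 0.24903049 0.28991147] [-1.79966200e+02  9.99161188e-02  1.27527354e+01] -70.62946845951438 [-1.24358611  1.25266212 -3.55070401] [ 0.20554408  0.05243517 -0.71978032] 0.03194936379436301
```

carry_out(increments=[[0,0,0,-1.5,1],[0,0,0,-3,1],[0,0,0,-4,1],[0,0,0,-4,1]])

```text
time_s: 13.85
tool_pos: [0.4583, 0.2494, 0.2908]
tool_rot: [180.0, -0.1, 8.9]
force: [-0.3, -0.7, -2.0]
grip_width: 0.0318
```

```bash
python3 - <<'E'
from h import *
o=env.get_obs(); print(o['tool_pos'],o['tool_rot'],o['qpos'][2],o['force'],o['wrist_torque'],o['grip_width'])
E
```

```text
[0.45825541 0.24935164 0.29079191] [ 1.79966058e+02 -5.06426598e-02  8.89738827e+00] -69.78570763333505 [-0.32583189 -0.66490766 -1.98095461] [-0.02500239 -0.07338656  0.03363487] 0.03183174520739291
```

At 12.8° the keys bore on the slot wall (−0.72 N·m), so they are captured. At 8.9° they are free. Lowering now.

carry_out(increments=[[0,0,-0.001,0,1],[0,0,-0.002,0,1],[0,0,-0.003,0,1],[0,0,-0.003,0,1]])

```text
time_s: 14.25
tool_pos: [0.4581, 0.2492, 0.2874]
tool_rot: [180.0, 0.0, 8.9]
force: [0.1, 0.1, -2.7]
grip_width: 0.0317
```

carry_out(increments=[[0,0,-0.001,0,1],[0,0,-0.0015,0,1],[0,0,-0.0015,0,1]])

```text
time_s: 14.55
tool_pos: [0.4581, 0.2493, 0.286]
tool_rot: [180.0, 0.0, 8.9]
force: [-0.3, 0.5, -2.8]
grip_width: 0.0316
```

carry_out(increments=[[0,0,-0.0005,0,1],[0,0,-0.001,0,1],[0,0,-0.001,0,1]])

```text
time_s: 14.85
tool_pos: [0.4581, 0.2495, 0.2858]
tool_rot: [180.0, -0.0, 8.9]
force: [-2.4, -1.7, 4.7]
grip_width: 0.032
```

```bash
python3 - <<'E'
from h import *
o=env.get_obs(); print(o['tool_pos'],o['tool_rot'],o['qpos'][2],o['force'],o['wrist_torque'],o['grip_width'])
E
```

```text
[0.45813212 0.24947513 0.28576572] [ 1.79962072e+02 -1.55274249e-03  8.93164644e+00] -69.46293956222955 [-2.37777097 -1.7041984   4.69510371] [-0.45145645  0.36096215 -0.00534745] 0.03199951086657313
```

The head is seated at TCP z 0.2858, exactly as predicted, with light contact. I'll release, lift and look.

carry_out(increments=[[0,0,0.0005,0,1],[0,0,0.0005,0,-0.3],[0,0,0.0005,0,-0.3],[0,0,0.0005,0,-0.3],[0,0,0.0005,0,-0.3],[0,0,0.01,0,-0.3],[0,0,0.03,0,-0.3],[0,0,0.06,0,-0.3],[0,0,0.1,0,-0.3],[0,0.01,0.12,0,-0.3],[0,0.01,0.13,0,-0.3],[0,0.01,0.13,0,-0.3],[0,0.01,0.13,0,-0.3]])

```text
time_s: 16.15
tool_pos: [0.458, 0.2587, 0.4142]
tool_rot: [179.9, 0.1, 8.9]
force: [0.4, 0.7, 0.3]
grip_width: 0.0567
```

```bash
python3 - <<'E'
from h import *
o=env.get_obs(); print(o['time_s'],o['tool_pos'],o['tool_rot'],o['qpos'],o['force'],o['grip_width'])
p,d=env.read_camera('wrist'); cv2.imwrite('pics/w6.png',p[:,:,::-1]); np.savez('pics/w6.npz',p=p,d=d,pos=o['tool_pos'],rot=o['tool_rot'])
P=cloud('wrist',d,o);Z=P[...,2]
r=np.hypot(P[...,0]-.4582,P[...,1]-.2494)
m=(r<.035)&(Z>.14)&(Z<.154); print('jawtop',m.sum(),np.median(Z[m]),cv2.minAreaRect((P[m][:,:2]*1000).astype(np.float32)))
m=(r<.03)&(r>.022)&(Z>.094)&(Z<.112); print('flange',m.sum(),np.median(Z[m]),np.percentile(Z[m],[10,90]),cv2.minEnclosingCircle((P[m][:,:2]*1000).astype(np.float32)))
m=(r>.034)&(r<.045)&(abs(Z-.092)<.006);print('face',np.median(Z[m]))
t=(r<.12)&(Z>.139)&(r>.05)&(Z<.15); print('handle',t.sum(),P[t].mean(0))
p,d=env.read_camera('side'); cv2.imwrite('pics/s6.png',cv2.resize(p[260:400,200:350,::-1],(640,597),interpolation=cv2.INTER_CUBIC))
E
```

```text
16.15 [0.45798555 0.25869942 0.41415908] [1.79941259e+02 6.66838517e-02 8.91405423e+00] [ 34.17787185  13.58366285 -74.70325703  98.03165864  13.37251651
  78.71683034 -33.8760163 ] [0.37784906 0.71476092 0.28587196] 0.05666982920009319
jawtop 571 0.1508162708597415 ((458.18902587890625, 250.15243530273438), (23.608877182006836, 13.845666885375977), 17.277769088745117)
flange 1361 0.10054979583203522 [0.09920206 0.1014634 ] ((459.08477783203125, 250.93817138671875), 28.9477481842041)
face 0.09260359152265299
handle 64 [0.50954668 0.20642355 0.14128437]
```

View pics/w6.png

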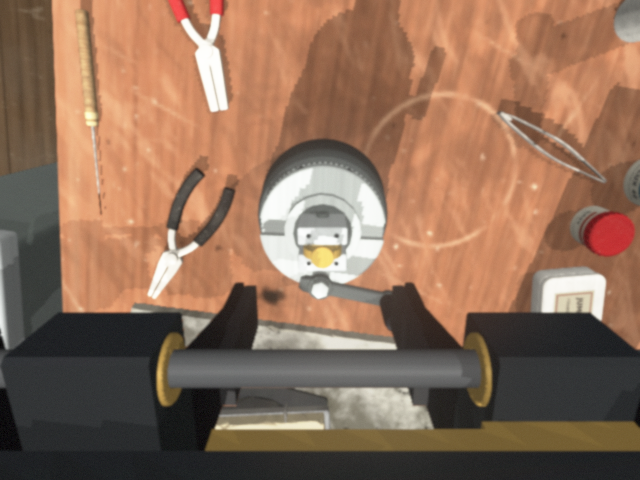

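View pics/s6.png

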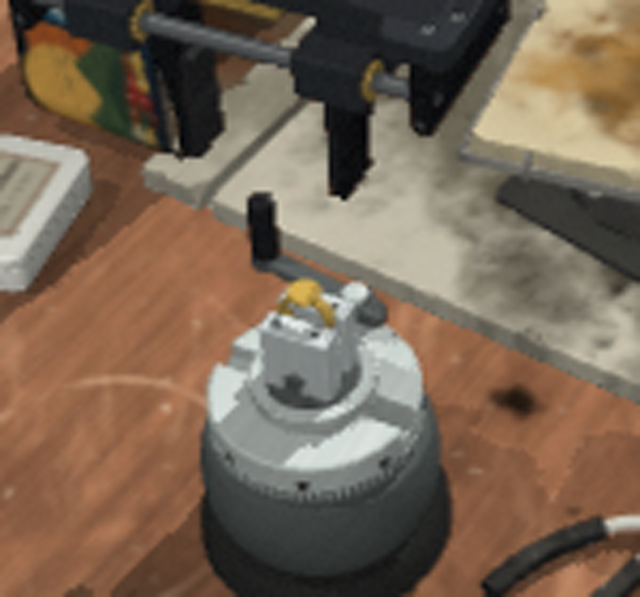

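The side view shows the flange sitting flat on the turret. Its top is 8 mm above the face, i.e. flush (0.1005 against 0.0926). The latch is still open. Next I'll move over the handle at (0.514,0.207), pads near-tangential.

carry_out(increments=[[0.01,-0.01,-0.005,8,-0.3],[0.025,-0.025,-0.015,16,-0.3],[0.04,-0.04,-0.03,24,-0.3],[0.052,-0.05,-0.045,32,-0.3],[0.056,-0.052,-0.06,38,-0.3],[0.056,-0.052,-0.069,38,-0.3],[0.056,-0.052,-0.069,38,-0.3],[0.056,-0.052,-0.069,38,-0.3]])

```text
time_s: 17.05
tool_pos: [0.5136, 0.2079, 0.3462]
tool_rot: [-180.0, 0.0, 46.9]
force: [-0.3, 1.4, 0.7]
grip_width: 0.0565
```

```bash
python3 - <<'E'
from h import *
o=env.get_obs(); print(o['time_s'],o['tool_pos'],o['tool_rot'],o['qpos'],o['force'],o['grip_width'])
p,d=env.read_camera('side'); cv2.imwrite('pics/s7.png',cv2.resize(p[240:400,180:350,::-1],(640,602),interpolation=cv2.INTER_CUBIC))
p,d=env.read_camera('wrist'); cv2.imwrite('pics/w7.png',p[:,:,::-1])
E
```

```text
17.05 [0.51357129 0.2079258  0.34617031] [-1.79985431e+02  5.64268513e-03  4.68997029e+01] [ 36.01068976  25.64914586 -74.96398992  99.62148643  25.64935867
  74.85401891   2.34902854] [-0.29070817  1.42367827  0.73211265] 0.05647747697052233
```

View pics/s7.png

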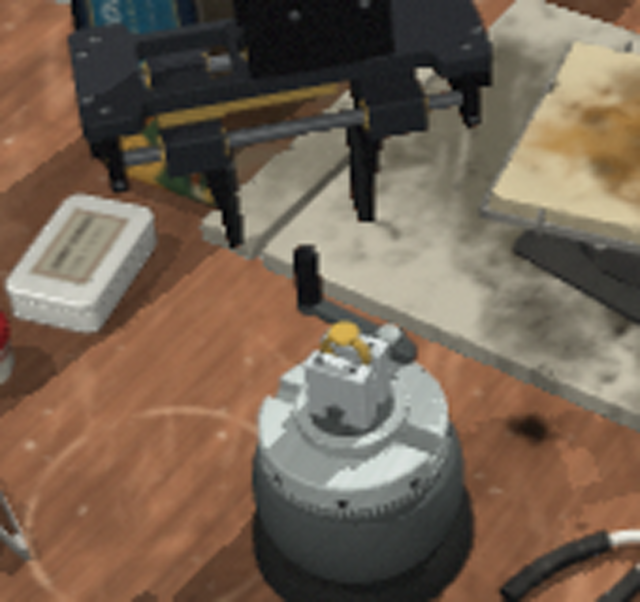

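View pics/w7.png

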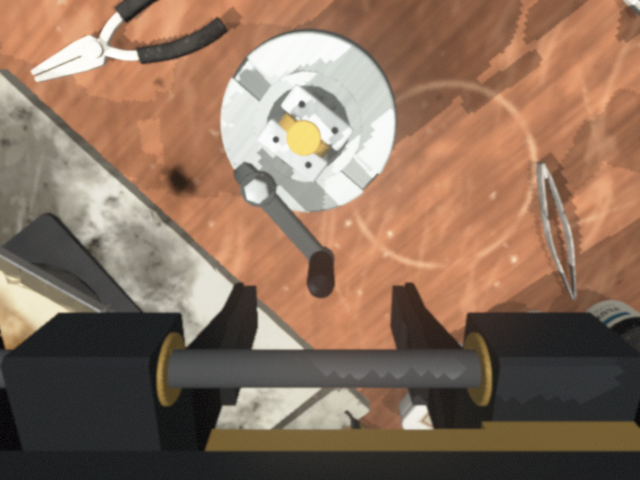

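The wrist view shows the latch handle centred between the fingers at (320,272). I'll lower and grip it lightly.

carry_out(increments=[[0,-0.001,-0.02,0,-0.3],[0,-0.001,-0.04,0,-0.3],[0,-0.001,-0.05,0,-0.3],[0,-0.001,-0.051,0,-0.3],[0,-0.001,-0.051,0,0.9],[0,-0.001,-0.051,0,0.9],[0,-0.001,-0.051,0,0.9],[0,-0.001,-0.051,0,0.9],[0,-0.001,-0.051,0,0.9],[0,-0.001,-0.051,0,0.9],[0,-0.001,-0.051,0,0.9],[0,-0.001,-0.051,0,0.9]], grip_force=10)

```text
time_s: 18.35
tool_pos: [0.514, 0.2063, 0.2951]
tool_rot: [-180.0, 0.0, 46.9]
force: [-0.8, -0.5, 1.3]
grip_width: 0.0129
```

```bash
python3 - <<'E'
from h import *
o=env.get_obs(); print(o['time_s'],o['tool_pos'],o['tool_rot'],o['qpos'][2],o['force'],o['grip_width'])
piv=np.array([.4626,.2096]); h0=np.array([.5139,.2069]); a0=np.arctan2(*(h0-piv)[::-1]); print(np.degrees(a0))
for a in np.radians(np.r_[np.degrees(a0):-83.7:12j,-85]): print((piv+.052*np.array([np.cos(a),np.sin(a)])-o['tool_pos'][:2]).round(4),end=' ')
E
```

```text
18.35 [0.51399272 0.20631552 0.29513679] [-1.79995998e+02  2.26981229e-02  4.69315143e+01] -71.9208504338905 [-0.8410206  -0.4844166   1.26665025] 0.012912440822365054
-3.0127875041833483
[0.0005 0.0006] [-0.0002 -0.0061] [-0.0018 -0.0125] [-0.0043 -0.0187] [-0.0075 -0.0245] [-0.0114 -0.0299] [-0.0159 -0.0348] [-0.0211 -0.039 ] [-0.0267 -0.0425] [-0.0328 -0.0453] [-0.0391 -0.0472] [-0.0457 -0.0484] [-0.0469 -0.0485]
```

carry_out(increments=[[0,-0.003,0,0,0.9],[-0.0005,-0.0065,0,0,0.9],[-0.002,-0.013,0,0,0.9],[-0.0045,-0.019,0,0,0.9],[-0.0075,-0.025,0,0,0.9],[-0.0115,-0.03,0,0,0.9],[-0.0115,-0.03,0,0,0.9]])

```text
time_s: 19.05
tool_pos: [0.5034, 0.1739, 0.2952]
tool_rot: [179.8, 0.1, 46.8]
force: [4.0, -2.5, -0.4]
grip_width: 0.0133
```

```bash
python3 - <<'E'
from h import *
o=env.get_obs(); print(o['time_s'],o['tool_pos'],o['tool_rot'],o['qpos'][2],o['force'],o['grip_width'],np.hypot(*(o['tool_pos'][:2]-[.4626,.2096])))
E
```

```text
19.05 [0.50339647 0.17393091 0.29523392] [1.79810589e+02 6.07651561e-02 4.67607279e+01] -73.83983346529305 [ 3.95764598 -2.45007111 -0.39973516] 0.013258942480945004 0.054190736043464444
```

carry_out(increments=[[-0.005,-0.005,0,0,0.9],[-0.01,-0.009,0,0,0.9],[-0.0155,-0.0125,0,0,0.9],[-0.0215,-0.015,0,0,0.9],[-0.028,-0.017,0,0,0.9],[-0.0345,-0.018,0,0,0.9],[-0.036,-0.018,0,0,0.9],[-0.036,-0.018,0,0,0.9]])

```text
time_s: 19.85
tool_pos: [0.4662, 0.1588, 0.2952]
tool_rot: [180.0, -0.0, 47.0]
force: [1.8, 3.2, 0.0]
grip_width: 0.0131
```

```bash
python3 - <<'E'
from h import *
o=env.get_obs(); print(o['time_s'],o['tool_pos'],o['tool_rot'],o['qpos'][2],o['force'],o['grip_width'],np.degrees(np.arctan2(*(o['tool_pos'][:2]-[.4626,.2096])[::-1]))+83.7)
p,d=env.read_camera('side'); cv2.imwrite('pics/s8.png',cv2.resize(p[240:400,180:350,::-1],(640,602),interpolation=cv2.INTER_CUBIC))
E
```

```text
19.85 [0.46618864 0.15875641 0.29518566] [ 1.79974480e+02 -2.09543930e-02  4.69582568e+01] -76.58119608003082 [1.77394001 3.21663473 0.02939595] 0.013127233932151545 -2.262643963536121
```

View pics/s8.png

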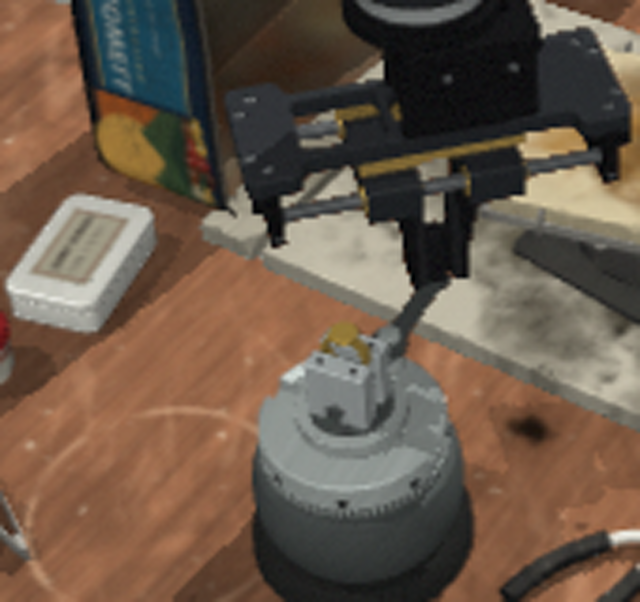

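The latch is about home by geometry. A 2 mm push further should show whether it is on its stop.

carry_out(increments=[[-0.001,0,0,0,0.9],[-0.002,0,0,0,0.9],[-0.002,0,0,0,0.9]])

```text
time_s: 20.2
tool_pos: [0.4656, 0.1585, 0.2953]
tool_rot: [179.9, -0.2, 46.9]
force: [7.2, 3.0, -3.7]
grip_width: 0.013
```

```bash
python3 - <<'E'
from h import *
o=env.get_obs(); print(o['time_s'],o['tool_pos'],o['tool_rot'],o['qpos'][2],o['force'],o['wrist_torque'],o['grip_width'],np.degrees(np.arctan2(*(o['tool_pos'][:2]-[.4626,.2096])[::-1]))+83.7)
E
```

```text
20.2 [0.46557702 0.15845085 0.29527318] [179.93300008  -0.20245595  46.93276178] -76.58494138582115 [ 7.19034618  3.01984415 -3.7444195 ] [ 0.53902959 -1.74552752 -0.05199686] 0.012963142254183149 -2.968991784510294
```

Force rose to 7 N with almost no motion, so the latch is on its home stop. Opening and lifting away.

carry_out(increments=[[0,0,0,0,-0.3],[0,0,0,0,-0.3],[0,0,0,0,-0.3],[0,0,0,0,-0.3],[0,0,0,0,-0.3],[0,0,0.02,0,-0.3],[0,0,0.05,0,-0.3],[0.01,-0.01,0.09,0,-0.3],[0.02,-0.03,0.12,0,-0.3],[0.03,-0.05,0.14,0,-0.3],[0.03,-0.06,0.14,0,-0.3],[0.03,-0.06,0.14,0,-0.3]])

```text
time_s: 21.4
tool_pos: [0.495, 0.0966, 0.4354]
tool_rot: [180.0, 0.0, 46.7]
force: [-0.2, -0.1, -0.1]
grip_width: 0.0564
```

```bash
python3 - <<'E'
from h import *
o=env.get_obs(); print(o['time_s'],o['tool_pos'],o['tool_rot'],o['qpos'],o['force'],o['grip_width'])
p,d=env.read_camera('side'); cv2.imwrite('pics/s9.png',cv2.resize(p[240:400,180:350,::-1],(640,602),interpolation=cv2.INTER_CUBIC))
p,d=env.read_camera('wrist'); cv2.imwrite('pics/w9.png',p[:,:,::-1])
P=cloud('wrist',d,o);Z=P[...,2]
r=np.hypot(P[...,0]-.4582,P[...,1]-.2494)
m=(r<.028)&(r>.022)&(Z>.094)&(Z<.104); print('flange',m.sum(),np.median(Z[m]))
m=(r>.034)&(r<.045)&(abs(Z-.092)<.006);print('face',np.median(Z[m]))
t=(r<.12)&(Z>.138)&(r>.05)&(Z<.148); q=P[t].mean(0); print('handle',t.sum(),q, np.degrees(np.arctan2(*(q[:2]-[.4626,.2096])[::-1]))+83.7)
p,d=env.read_camera('top'); cv2.imwrite('pics/t9.png',p[:,:,::-1])
E
```

```text
21.4 [0.49500343 0.09663068 0.4353835 ] [1.79952968e+02 1.82208463e-02 4.67323271e+01] [ 59.14466709   6.14124379 -76.38815738  98.89445218   6.11685269
  79.70527671  28.46804553] [-0.15975351 -0.09443124 -0.12844589] 0.056443294165151245
flange 1103 0.10114457887625877
face 0.09314184191502722
handle 364 [0.46849963 0.15660489 0.14223005] 0.05223948653085131
```

View pics/s9.png

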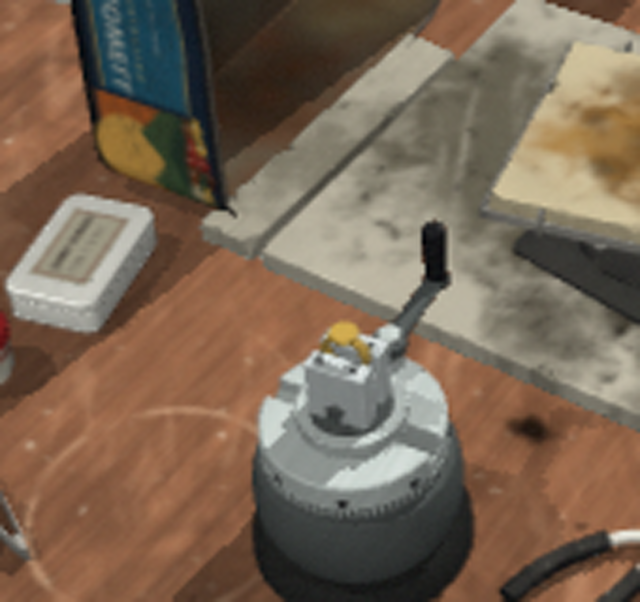

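View pics/w9.png

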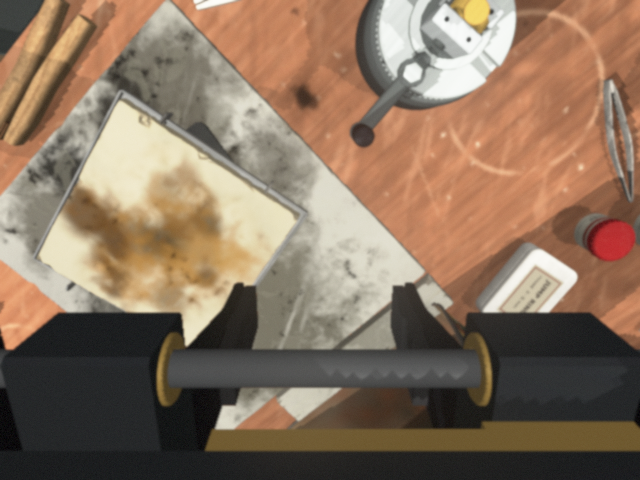

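View pics/t9.png

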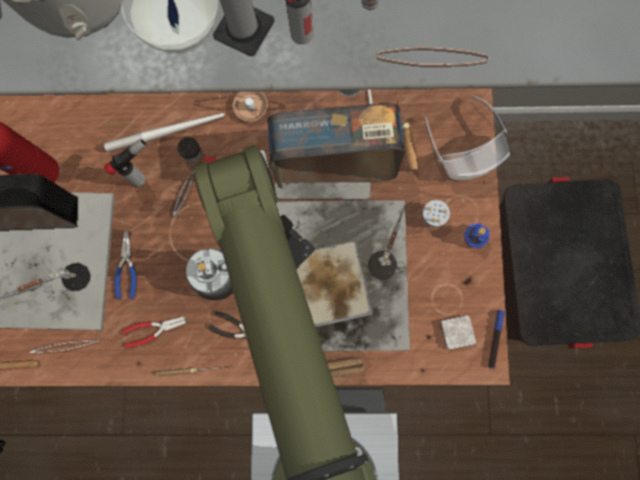

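The side and wrist views show the latch at home, handle at (363,133) in the wrist picture and 0.05° from home by measurement. The flange is flush at 8.0 mm above the face. In the top view the pin-plate (436,213) and the blue head (477,236) have not moved.

```bash
python3 -c "
from cell import env
print(env.sign_off())"
```

```text
the job is handed in; nothing more can be done
None
```

The vise head is mounted in the engraver's block and the latch is fully home. I handed the job in at about 21.5 s of the 67 s allowed.

- **Seating:** I set the spigot in the bore and turned the head under roughly 5–12 N until the keys dropped into the slot. They took at a tool yaw of about 7–9°, with the slot at 6.3°. I then lowered the head gently until the flange met the block.
- **Latch:** I gripped the handle lightly and swung it home until the force rose against its stop, to about 7 N.
- **Last checks:** The flange top is 8.0 mm above the turret face, which is its thickness, so it sits flush. The handle measured 0.05° from home. While gripped against the stop, the tool position gave about −3°, which I put down to slack between pads and handle. The pin-plate and blue heads have not moved in the top view, and the robot is clear of everything.
- **Near a limit:** Joint 3 ran as close as about 2.6° to its range limit (−76.6° against −79.2°) but did not pass it in any reading.

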